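# Build up a comb-joint cutter set on the setting stand

## Task

Build up the cutter set for the 12 mm comb joint on the post of the setting stand, everything flat and fully down: first the 20 mm ring to raise the set, then a slotting cutter, the 12 mm ring as the gap, the other slotting cutter with its wings at right angles to the first one's so that they do not strike together, and the knurled collar on top. Leave the 30 mm ring, the wooden comb test piece and the blue cutter head where they are.

Things in the scene. Friction and masses are not known exactly. Their poses are not given: they have to be found in the camera images.
- setting_stand: setting stand, fixed: grey round foot 100 mm across, 12 mm high, four small screws; on it a bright shoulder 50 mm across, flat top 24 mm above the origin; from there an upright steel post, 24 mm in diameter up to 81 mm, then a conical nose to a 9 mm wide tip at 92 mm. Bores of 32 mm go over it with 4 mm play all round. Origin: centre of the underside, on the post's axis, z up
- ring_20: plain bright steel spacer ring, 20 mm thick, 56 mm outside, 32 mm bore, lying flat; goes lowest, on the stand's shoulder. 0.10 to 0.20 kg. Origin: centre of the underside, z up. The three rings differ only in thickness (12, 20 and 30 mm); a 66 mm wide ring at the far right of the cart is no part of the job
- ring_12: plain bright steel spacer ring, 12 mm thick, 56 mm outside, 32 mm bore, lying flat; goes between the cutters. 0.06 to 0.13 kg. Origin: centre of the underside, z up. The three rings differ only in thickness (12, 20 and 30 mm); a 66 mm wide ring at the far right of the cart is no part of the job
- ring_30: plain bright steel spacer ring, 30 mm thick, 56 mm outside, 32 mm bore, lying flat; not wanted, stays where it is. Origin: centre of the underside, z up. The three rings differ only in thickness (12, 20 and 30 mm); a 66 mm wide ring at the far right of the cart is no part of the job
- cutter_a: slotting cutter in dark steel, one of two alike, lying flat: disc 56 mm across, 12 mm thick, 32 mm bore, with two bright-tipped wings along its own +x and -x that reach 42 mm from the centre (84 mm over both, each 17 mm wide). Grip the round body at right angles to the wings (56 mm). Origin: centre of the underside; z up. 0.08 to 0.17 kg
- cutter_b: slotting cutter in dark steel, one of two alike, lying flat: disc 56 mm across, 12 mm thick, 32 mm bore, with two bright-tipped wings along its own +x and -x that reach 42 mm from the centre (84 mm over both, each 17 mm wide). Grip the round body at right angles to the wings (56 mm). Origin: centre of the underside; z up. 0.08 to 0.17 kg
- collar: knurled clamping collar, bright steel tube with fine dark ribs round it: 45 mm outside (narrower than the rings), 32 mm bore, 20 mm tall, standing with its bore upright; goes on top of the set. Origin: centre of the underside, z up. 0.07 to 0.14 kg
- comb_piece: bystander: pale wooden finger-joint test piece 50 x 100 x 45 mm with five upright fingers, stays where it is. Origin: centre of the underside, y along its 100 mm
- cutter_blue: bystander: blue cutter head 84 mm across, 30 mm high, stays where it is. Origin: centre of the underside
Mind the look-alikes: they are no part of the job. What is shaped like the ring_20 but turquoise is not meant.

How it is judged:
By the outcome, as a careful person would: the job done as asked, in the order asked, and still so for the second after the job is handed in, with the robot touching nothing.
It also fails if it takes over 115 s, if anything falls off the work surface, if the arm or the gripper's body presses on something with over 40 N, if the wrist force passes 120 N, or if a joint passes its speed limit or range.

## Robot

A 6-joint arm with a two-finger parallel gripper is mounted at the origin on a cart in front of the work surface, level with it; the furniture and walls round the work are solid. World frame = base frame: x ahead of the robot, y to its left, z up, the work surface at z = 0. Lengths are in mm, angles in rad, forces in N, time in s.
With the tool pointing down it reaches from about 400 to 925 mm from the base axis. Payload 12.5 kg.
Tool frame: the origin (TCP) lies midway between the tips of the shut fingers; the grasp point (between the pads) lies 19 mm behind it (env.pinch_z is the z of the grasp point in the tool frame, in mm); z points along the fingers, y is the line along which they close (so a half turn about z gives the same grasp; the last joint's range is limited). The gripper opens to 95 mm and grips with 3 to 60 N. Pads are 20 mm wide; open, the fingers measure 119 mm over their backs; the gripper's body (75 mm by 180 mm) begins 59 mm behind the grasp point.
Start: joints at [1.079, 0.491, 1.559, -0, 1.092, -0.106], TCP at [235.173, 579.086, 214.661] pointing down, gripper open.
Joint ranges: [-3.1, 3.1], [-0.84, 2.19], [0.05, 2.79], [-1.13, 4.28], [0.06, 2.93], [-2.69, 2.69]. Speed limits (rad/s): [2.22, 2.22, 2.79, 3.14, 3.14, 3.14].

## Interface

Orientations are given as [roll, pitch, yaw] about the fixed x, y, z axes, in that order (R = Rz(yaw) Ry(pitch) Rx(roll)).
In Python, from cell import env, eyes gives the robot as it stands.
- The arm moves only by the shell command python3 -m inch 'ROWS'. ROWS is JSON, a list of rows, each a list of 3 entries, a list of its own where there are three numbers: the shift along the tool's x, y, z in units of 60 mm (1.0 is 60 mm), then the turn about the tool's z in units of 5 degrees (1.0 is 5 degrees), then the closure, from -1 (fully open) to 1 (shut). In form: [[[tx, ty, tz], turn, claw], ...]. A call has exactly 10 rows; each row shifts and turns the commanded pose from where the row before left it, along the tool's axes as they then stand; what a row does not reach is not made up. A row lasts 1/8 s, in which the tool goes at most 62.5 mm and 10.7 degrees, less where a joint would pass 70% of its speed; a pose out of reach is approached as far as the arm can. A call is refused whole if a number of a shift passes 1 or a number of a turn 1, either way. A call with a gripper value outside its range is refused whole. The fingers move at their own pace and stop on an object; the grip force is fixed at half the most. Time passes only in rows, so rows that do not move let the fingers close, or fill a call up. It gives the time, the measured TCP pose, the force, the opening and the grip force at its end, in the units of the state.
- env.state(): the state, without advancing time (a new reading comes with each control period).
- eyes.read_camera(name): name is "scene" or "top" or "wrist"; returns a dict with "pixels" (480x640x3 uint8, red, green, blue), "fx", "fy", "cx", "cy" (pixels), "distortion" ([k1, k2, p1, p2, k3] as OpenCV has them; the pictures are not rectified), "extrinsics" (4x4, takes a point from world to camera coordinates). Camera axes: x right, y down, z forward; pixel columns grow to the right and rows downward; lengths in mm; the calibration is good to about 2 mm. A picture is of the moment at which its call begins. There is no depth.
- env.job_done(): hands the job in; it is judged then, once.
Trained networks look in a picture, given as the dict that the camera call returned (one of the last four; its "shot" number tells which), for a name from the list of things; names that differ only in an ending like _2 or _b are one class to them, and where a whole thing is asked for, a point or a joint stands for the part that bears it (a point fixed in the world has none). Each returns a list of dicts, best first, with "score" (0 to 1); they miss things now and then, are a little off and sometimes report something else, mostly with a low value. They report only what shows in the picture. A call takes as long as a camera call. They do not tell look-alikes from the thing itself.
- eyes.boxes_of(name, picture): "centre" ([row, column] in pixels, amid what is visible of it).
- eyes.cut_out(name, picture): "mask" (480x640 bool, what is visible of it) and "centre" ([row, column] in pixels, amid what is visible of it).
- eyes.spot_point(name, picture): "centre" ([row, column] in pixels: a listed point, or the origin of a listed thing).
The state is a dict: "t": time; "joints": joint angles; "qvel": joint speeds; "tau": joint torques, N m; "eef_pos": TCP position; "tcp_rot": TCP orientation; "ft_force": force on the tool from outside, world axes, zero at the start; "moment": the same for the moment, N m; "opening": opening from 0.0 (shut) to 1.0 (fully open); "grip_force": force on a finger pad.
Only numpy, scipy, OpenCV 4.12 (cv2) and the standard library are available. Lean on these libraries where they do the work, as an engineer would, in place of code of your own. Each camera call takes 0.05 s, during which the arm holds its last target. There are 200 camera calls.

## Working session

There is one attempt and no reset: what is moved stays moved. The work goes in short steps, Python scripts to look and compute and a shell command to move; the robot and the scene stay as the last step left them, time stands still between calls to the robot, and variables do not carry over. Pictures are saved under pics/ and viewed, at most 14 in all, crops included, and the job is handed in when it is done.

```bash
ls; mkdir -p pics; python3 - <<'E'
from cell import env, eyes
import cv2
for n in("scene","top"):
    p=eyes.read_camera(n); cv2.imwrite(f"pics/{n}0.png",p["pixels"][:,:,::-1])
    print(n,p["fx"],p["distortion"],p["extrinsics"])
    for k in ["setting_stand","ring_20","ring_12","ring_30","cutter_a","collar","comb_piece","cutter_blue"]:
        print(k,[(round(d["score"],2),[round(float(v)) for v in d["centre"]]) for d in eyes.spot_point(k,p)])
print(env.state(), env.pinch_z)
E
```

```text
pics
scene 453.52031997302555 [-0.01885344  0.          0.          0.          0.        ] [[-8.14163631e-01 -5.80384845e-01 -1.70590934e-02  3.44347845e+02]
 [-4.57939340e-01  6.59905337e-01 -5.95664761e-01  3.13305158e+02]
 [ 3.56972187e-01 -4.77156555e-01 -8.03051978e-01  6.52296148e+02]
 [ 0.00000000e+00  0.00000000e+00  0.00000000e+00  1.00000000e+00]]
setting_stand [(0.59, [334, 167])]
ring_20 [(0.96, [277, 231]), (0.87, [233, 406]), (0.8, [169, 407]), (0.69, [214, 366])]
ring_12 [(0.96, [277, 231]), (0.87, [233, 406]), (0.8, [169, 407]), (0.69, [214, 366])]
ring_30 [(0.96, [277, 231]), (0.87, [233, 406]), (0.8, [169, 407]), (0.69, [214, 366])]
cutter_a [(0.82, [392, 217]), (0.65, [180, 308])]
collar [(0.66, [317, 279])]
comb_piece [(0.56, [241, 314])]
cutter_blue [(0.78, [141, 353]), (0.19, [181, 307])]
top 576.7833220680208 [-0.17252817  0.          0.          0.          0.        ] [[-2.87606217e-02 -9.99439458e-01  1.71346638e-02 -1.09387192e+02]
 [-9.88572785e-01  2.59019497e-02 -1.48502318e-01  4.97052982e+02]
 [ 1.47975255e-01 -2.12098813e-02 -9.88763604e-01  1.383344
[... 452 characters left out ...]
 424]), (0.53, [245, 359])]
{'t': 0.9, 'joints': array([ 1.07939698e+00,  4.90899078e-01,  1.55892952e+00,  8.84052023e-06,
        1.09172080e+00, -1.05586575e-01]), 'qvel': array([-0.00037582, -0.00149073, -0.00254393, -0.00045824,  0.00121809,
       -0.00025334]), 'tau': array([ 9.90953981e-05, -6.12459254e+01, -2.58440745e+01,  6.93295011e-02,
        4.45592904e-02, -3.03616878e-05]), 'eef_pos': array([235.16310954, 579.06821685, 214.65133348]), 'tcp_rot': array([ 3.14154881e+00, -3.24285492e-06,  2.75577580e+00]), 'ft_force': array([-0.82690461, -0.57909182, -0.71104324]), 'moment': array([-0.03881021,  0.00011045, -0.03766495]), 'grip_force': 0.0, 'opening': 1.0018133617953549} -18.8
```

View pics/scene0.png

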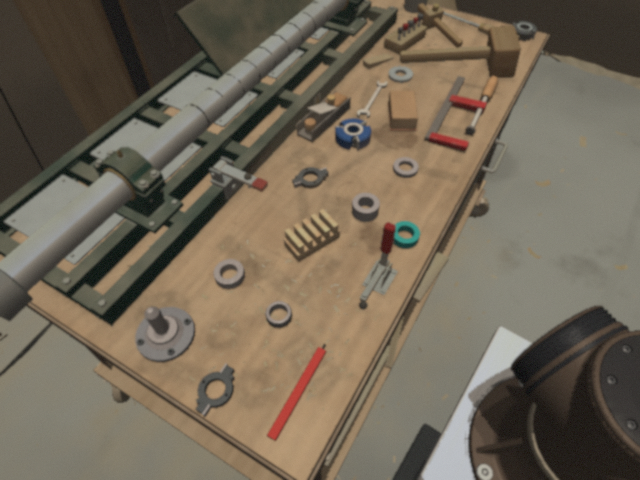

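View pics/top0.png

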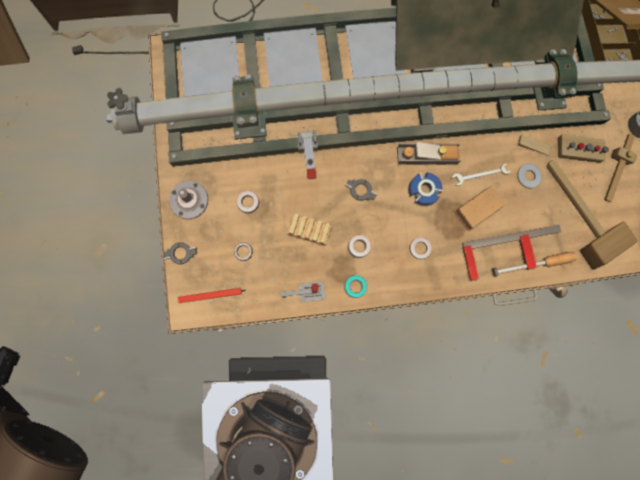

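The scene view shows plain rings at (row 272, col 230), (207, 366, tallest, so likely the 30 mm one), (167, 405) and the wide one at (73, 400). A turquoise ring sits at (233, 406). The cutters are at (390, 216) and (177, 310), the collar at (314, 279) and the stand at (330, 163). Candidates for ring_20 and ring_12 are (272, 230) and (167, 405), so I'll fit silhouettes to get thickness and position.

```bash
cat > h.py <<'E'
import numpy as np, cv2
from cell import env, eyes
from scipy.optimize import minimize
def K(p): return np.array([[p["fx"],0,p["cx"]],[0,p["fy"],p["cy"]],[0,0,1.]])
def proj(P,p):
    E=np.array(p["extrinsics"]); return cv2.projectPoints(np.float64(P).reshape(-1,1,3),cv2.Rodrigues(E[:3,:3])[0],E[:3,3],K(p),np.float64(p["distortion"]))[0][:,0]
def back(rc,z,p):
    u=cv2.undistortPoints(np.float64([[rc[1],rc[0]]]),K(p),np.float64(p["distortion"]))[0,0]
    E=np.array(p["extrinsics"]); R,t=E[:3,:3],E[:3,3]; c=-R.T@t; d=R.T@np.array([u[0],u[1],1]); return (c+d*(z-c[2])/d[2])
T=np.linspace(0,2*np.pi,60,endpoint=False)
def outline(x,y,z,h,r,yaw=None):
    L=np.c_[r*np.cos(T),r*np.sin(T)]
    out=[np.c_[x+L[:,0],y+L[:,1],np.full(60,zz)] for zz in (z,z+h)]
    return np.vstack(out)
def sil(x,y,h,r,p,z=0,s=8,yaw=None,bore=None):
    m=np.zeros((480*s//8*1,640),np.uint8)
    def hull(P): 
        q=cv2.convexHull(np.float32(proj(P,p))); cv2.fillConvexPoly(m,np.int32(q*16),1,shift=4)
    hull(outline(x,y,z,h,r))
    if yaw is not None:
        c,s_=np.cos(yaw),np.sin(yaw); b=[(a,w) for a in(-42,42) for w in(-8.5,8.5)]
        hull([(x+a*c-w*s_,y+a*s_+w*c,zz) for a,w in b for zz in(z,z+h)])
    return m
def fill(mask):
    c,_=cv2.findContours(mask.astype(np.uint8),cv2.RETR_EXTERNAL,cv2.CHAIN_APPROX_NONE)
    m=np.zeros(mask.shape,np.uint8); cv2.drawContours(m,c,-1,1,-1); return m
def fit(mask,p,h,r,x0,z=0,wing=False):
    M=cv2.GaussianBlur(fill(mask).astype(np.float32),(0,0),1)
    best=None
    for y0 in (np.arange(0,np.pi,np.pi/6) if wing else [None]):
        f=lambda v:float(((cv2.GaussianBlur(sil(v[0],v[1],h,r,p,z,yaw=v[2]/20 if wing else None).astype(np.float32),(0,0),1)-M)**2).sum())
        v0=[x0[0],x0[1]]+([y0*20] if wing else [])
        S=np.vstack([v0]+[np.add(v0,8*e) for e in np.eye(len(v0))])
        o=minimize(f,v0,method="Nelder-Mead",options=dict(initial_simplex=S,xatol=.1,maxiter=120))
        if best is None or o.fun<best.fun: best=o
    v=best.x.copy()
    if wing: v[2]/=20
    return np.round(v,3),round(best.fun,1)
E
python3 - <<'E'
from h import *
for n in("scene","top"):
    p=eyes.read_camera(n)
    for k,hs,r,w in [("ring_20",(12,20,30),28,0),("cutter_a",(12,),28,1),("collar",(20,),22.5,0)]:
        for d in eyes.cut_out(k,p):
            if d["score"]<.3: continue
            x0=back(d["centre"],10,p)
            print(n,k,round(d["score"],2),np.round(d["centre"]),[(h,*fit(d["mask"],p,h,r,x0,0,w)) for h in hs])
    for k in("setting_stand","comb_piece","cutter_blue"):
        for d in eyes.spot_point(k,p)[:1]: print(n,k,d["score"],back(d["centre"],0,p).round())
E
```

```text
scene ring_20 0.84 [160. 407.] [(12, array([ 468.675, -400.971]), np.float64(19.2)), (20, array([ 467.014, -398.211]), np.float64(66.4)), (30, array([ 465.866, -394.346]), np.float64(151.5))]
scene ring_20 0.8 [275. 228.] [(12, array([601.316,  32.939]), np.float64(4.0)), (20, array([599.86 ,  34.373]), np.float64(20.7)), (30, array([595.417,  36.378]), np.float64(94.8))]
scene ring_20 0.79 [206. 366.] [(12, array([ 480.674, -252.46 ]), np.float64(46.1)), (20, array([ 478.679, -249.102]), np.float64(7.9)), (30, array([ 476.845, -244.443]), np.float64(19.5))]
scene ring_20 0.55 [235. 408.] [(12, array([ 376.295, -236.846]), np.float64(38.0)), (20, array([ 375.254, -234.15 ]), np.float64(57.7)), (30, array([ 372.523, -228.513]), np.float64(136.3))]
scene cutter_a 0.78 [386. 206.] [(12, array([473.26 , 208.366,   4.798]), np.float64(72.1))]
scene cutter_a 0.61 [176. 306.] [(12, array([ 624.931, -256.264,    4.184]), np.float64(19.6))]
scene cutter_a 0.53 [319. 285.] [(12, array([476.095,  43.563,   2.393]), np.float64(370.3))]
scene collar 0.81 [308. 281.] [(20, array([473.238,  46.629]
[... 659 characters left out ...]
 array([596.954,  35.15 ]), np.float64(19.7))]
top ring_20 0.57 [243. 363.] [(12, array([ 476.942, -245.83 ]), np.float64(2.7)), (20, array([ 476.027, -245.063]), np.float64(2.4)), (30, array([ 474.61 , -244.393]), np.float64(6.8))]
top cutter_a 0.62 [248. 176.] [(12, array([473.106, 209.606,   1.697]), np.float64(15.6))]
top cutter_a 0.6 [185. 362.] [(12, array([ 624.365, -254.973,    1.023]), np.float64(29.1))]
top collar 0.66 [261. 241.] [(20, array([471.272,  48.509]), np.float64(13.5))]
top collar 0.39 [186. 364.] [(20, array([ 624.119, -253.243]), np.float64(113.2))]
top setting_stand 0.61 [598. 181.   0.]
top comb_piece 0.83 [ 512. -121.    0.]
top cutter_blue 0.93 [ 615. -428.    0.]
```

```bash
python3 - <<'E'
from h import *
p=eyes.read_camera("scene"); im=p["pixels"][:,:,::-1]
c=[]
for (x,y,h) in [(599.5,35,20),(477,-246,30),(469.5,-400,12)]:
    u=proj([(x,y,0)],p)[0].astype(int); s=8; a=im[u[1]-25:u[1]+20,u[0]-22:u[0]+22]
    a=cv2.resize(a,None,fx=6,fy=6,interpolation=cv2.INTER_CUBIC); b=a.copy()
    for hh,col in((h,(0,255,0)),):
        for zz in(0,hh):
            q=proj(np.c_[x+28*np.cos(T),y+28*np.sin(T),np.full(60,zz)],p)-[u[0]-22,u[1]-25]
            cv2.polylines(b,[np.int32((q+.5)*6)],1,col,1)
    c.append(np.vstack([a,b]))
cv2.imwrite("pics/rings.png",np.hstack(c))
E
```

```text
(no output)
```

View pics/rings.png

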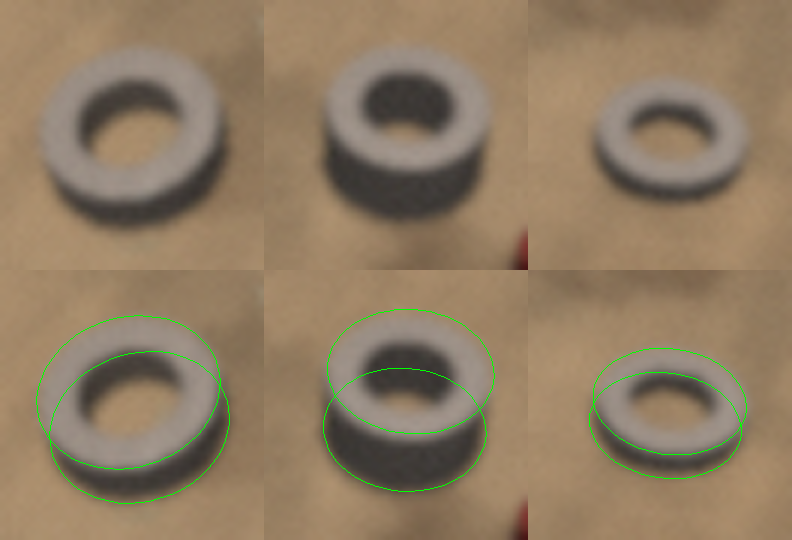

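The side bands show heights in the ratio 12:20:30. So ring_20 is (272, 230) at about (600, 35), ring_30 is (207, 366), which stays, and ring_12 is (167, 405) at about (470, -400). The turquoise ring and the wide ring at (73, 400) are excluded. I'll move towards ring_20 and look with the wrist camera.

```bash
cat >> h.py <<'E'
def go(x,y,z,yawdeg=None):
    s=env.state(); p=s["eef_pos"]; w=s["tcp_rot"][2]; d=np.array([x,y,z])-p
    tx=d[0]*np.cos(w)+d[1]*np.sin(w); ty=d[0]*np.sin(w)-d[1]*np.cos(w)
    n=0 if yawdeg is None else (-(yawdeg-np.degrees(w))+90)%180-90
    print("at",p.round(1),"yaw",round(np.degrees(w),2),"t",s["t"],"open",round(s["opening"],3),"grip",s["grip_force"],"shift units",np.round([tx/60,ty/60,-d[2]/60],3),"turn units",round(n/5,2))
E
python3 -m inch '[[[-0.8,-0.56,0],0,-1],[[-0.8,-0.56,0],0,-1],[[-0.8,-0.56,0],0,-1],[[-0.8,-0.56,0],0,-1],[[-0.8,-0.56,0],0,-1],[[-0.8,-0.56,0],0,-1],[[-0.8,-0.56,0],0,-1],[[-0.8,-0.56,0],0,-1],[[-0.8,-0.56,0],0,-1],[[-0.4,-0.3,0],0,-1]]'
python3 - <<'E'
from h import *
go(600,35,214)
p=eyes.read_camera("wrist"); cv2.imwrite("pics/w1.png",p["pixels"][:,:,::-1])
E=np.array(p["extrinsics"]);print(-E[:3,:3].T@E[:3,3],E[2,:3],E[0,:3],p["fx"])
for k,h,r,n in (("ring_20",20,28,3),("collar",20,22.5,2)):
  for d in eyes.cut_out(k,p)[:n]:
    x0=back(d["centre"],10,p); print(k,d["score"],d["centre"],fit(d["mask"],p,h,r,x0))
E
```

```text
t: 2.9
eef_pos: [538.4, 108.2, 214.7]
tcp_rot: [3.141, 0.001, 2.754]
ft_force: [0.7, 1.0, -0.3]
opening: 0.998
grip_force: 0.0
at [538.4 108.2 214.7] yaw 157.78 t 2.9 open 0.998 grip 0.0 shift units [-1.412 -0.741  0.011] turn units 0.0
[468.99346947 135.41403319 384.65016239] [ 0.24463608 -0.10042338 -0.96440051] [ 3.77428935e-01  9.26038296e-01 -6.87641290e-04] 384.9980777826501
ring_20 0.97 [281.8, 12.6] (array([ 472.359, -245.408]), np.float64(119.0))
ring_20 0.63 [299.1, 272.3] (array([598.341,  34.786]), np.float64(64.2))
collar 0.86 [178.9, 222.6] (array([470.659,  47.766]), np.float64(56.7))
```

View pics/w1.png

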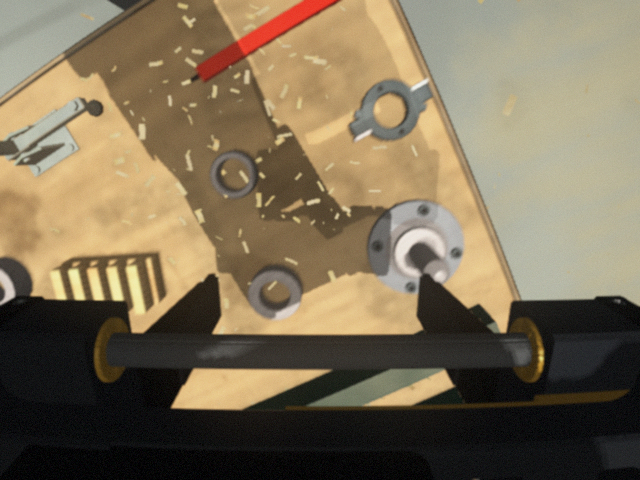

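The wrist view shows ring_20 at (293, 273), the collar at (175, 234), a cutter at (110, 390) and the stand at (250, 420). The ring position agrees with the other cameras. Next I'll fit the stand and cutter.

```bash
cat >> h.py <<'E'
def silstand(x,y,p):
    m=np.zeros((480,640),np.uint8)
    for z,h,r in((0,12,50),(12,12,25),(24,57,12)):
        cv2.fillConvexPoly(m,np.int32(cv2.convexHull(np.float32(proj(outline(x,y,z,h,r),p)))*16),1,shift=4)
    P=np.vstack([outline(x,y,81,0,12),outline(x,y,92,0,4.5)])
    cv2.fillConvexPoly(m,np.int32(cv2.convexHull(np.float32(proj(P,p)))*16),1,shift=4)
    return m
def fitstand(mask,p,x0):
    B=lambda m:cv2.GaussianBlur(m.astype(np.float32),(0,0),1)
    M=B(fill(mask)); f=lambda v:float(((B(silstand(*v,p))-M)**2).sum())
    o=minimize(f,x0,method="Nelder-Mead",options=dict(initial_simplex=[x0,np.add(x0,[8,0]),np.add(x0,[0,8])],xatol=.1))
    return o.x.round(1),round(o.fun,1)
E
python3 - <<'E'
from h import *
for n in("scene","top","wrist"):
    p=eyes.read_camera(n)
    for d in eyes.cut_out("setting_stand",p)[:1]: print(n,d["score"],fitstand(d["mask"],p,[602,183]))
for d in eyes.cut_out("cutter_a",p)[:1]: print(d["score"],fit(d["mask"],p,12,28,[473,209],0,True))
go(599,34.8,60)
E
```

```text
scene 0.94 (array([609.7, 187. ]), np.float64(48.0))
top 0.31 (array([614., 179.]), np.float64(1968.7))
wrist 0.64 (array([607.7, 186.5]), np.float64(479.3))
0.96 (array([471.807, 207.619,   1.69 ]), np.float64(106.9))
at [536.8 111.4 214.8] yaw 157.97 t 3.4 open 1.002 grip 0.0 shift units [-1.441 -0.795  2.58 ] turn units 0.0
```

```bash
python3 -m inch '[[[-0.36,-0.2,0],0,-1],[[-0.36,-0.2,0.2],0,-1],[[-0.36,-0.2,0.4],0,-1],[[-0.36,-0.2,0.5],0,-1],[[0,0,0.5],0,-1],[[0,0,0.5],0,-1],[[0,0,0.4],0,-1],[[0,0,0],0,-1],[[0,0,0],0,-1],[[0,0,0],0,-1]]'
python3 - <<'E'
from h import *
p=eyes.read_camera("wrist"); cv2.imwrite("pics/w2.png",p["pixels"][:,:,::-1])
go(599,34.8,4)
for k,h,r,n in (("ring_20",20,28,3),):
  for d in eyes.cut_out(k,p)[:n]:
    x0=back(d["centre"],10,p); print(k,d["score"],d["centre"],fit(d["mask"],p,h,r,x0))
for d in eyes.cut_out("setting_stand",p)[:1]: print(d["score"],fitstand(d["mask"],p,[602,183]))
E
```

```text
t: 4.65
eef_pos: [599.7, 33.4, 65.6]
tcp_rot: [3.141, 0.002, 2.756]
ft_force: [-0.6, -0.6, -0.6]
opening: 1.0
grip_force: 0.0
at [599.6  33.5  65.6] yaw 157.89 t 4.7 open 0.997 grip 0.0 shift units [0.017 0.017 1.026] turn units 0.0
ring_20 0.65 [277.4, 324.3] (array([598.017,  34.834]), np.float64(99.1))
0.7 (array([609.3, 187.1]), np.float64(504.5))
```

View pics/w2.png

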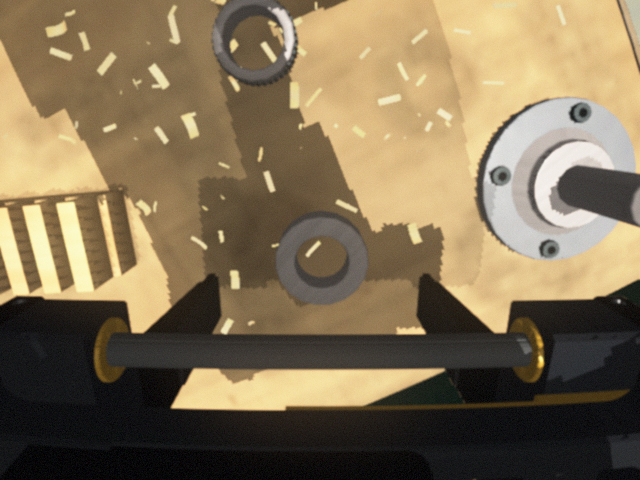

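The ring is centred between the fingers at (258, 322), and the stand's foot is centred near (178, 559). I'll descend and grip.

```bash
python3 -m inch '[[[0.02,0.02,0.25],0,-1],[[0,0,0.4],0,-1],[[0,0,0.25],0,-1],[[0,0,0.1],0,-1],[[0,0,0],0,0.1],[[0,0,0],0,0.5],[[0,0,0],0,1],[[0,0,0],0,1],[[0,0,0],0,1],[[0,0,0],0,1]]'
python3 - <<'E'
from h import *
p=eyes.read_camera("wrist")
im=p["pixels"]
go(609,187,110)
for c in([609,187],[607,185],[611,189]):
  print(c,[(proj(outline(*c,12,0,50),p)[:,0].min().round(1)),proj(outline(*c,12,0,50),p)[:,1].min().round(1),proj(outline(*c,12,0,50),p)[:,1].max().round(1)])
p=eyes.read_camera("scene"); 
u=proj([(609,187,12)],p)[0].astype(int); a=cv2.resize(p["pixels"][u[1]-45:u[1]+35,u[0]-40:u[0]+40,::-1],None,fx=7,fy=7,interpolation=cv2.INTER_CUBIC)
for z,r in((12,50),(24,25),(92,4.5)):
  cv2.polylines(a,[np.int32((proj(outline(609,187,z,0,r)[:60],p)-[u[0]-40,u[1]-45]+.5)*7)],1,(0,255,0),1)
cv2.imwrite("pics/stand.png",a)
E
```

```text
t: 6.05
eef_pos: [598.6, 35.3, 4.9]
tcp_rot: [3.141, 0.0, 2.756]
ft_force: [-0.5, -0.4, 3.2]
opening: 0.578
grip_force: 30.0
at [598.5  35.3   4.9] yaw 157.89 t 6.1 open 0.576 grip 30.000747414305806 shift units [ 0.79   2.409 -1.752] turn units 0.0
[609, 187] [np.float64(535.1), np.float64(89.5), np.float64(304.6)]
[607, 185] [np.float64(530.0), np.float64(86.4), np.float64(302.7)]
[611, 189] [np.float64(540.3), np.float64(92.6), np.float64(306.5)]
```

View pics/stand.png

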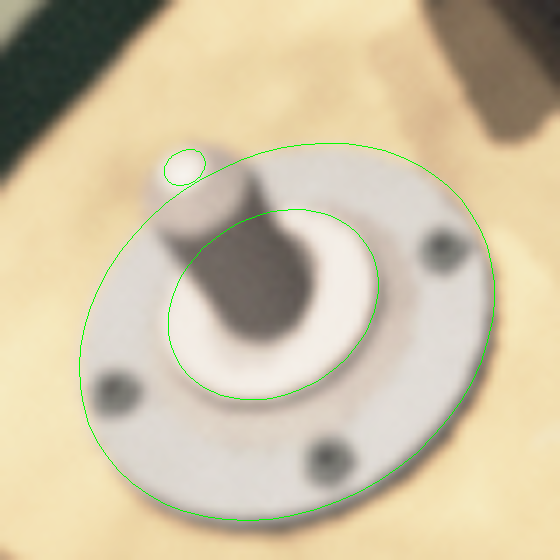

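```bash
python3 -m inch '[[[0,0,-0.2],0,1],[[0,0,-0.5],0,1],[[0,0,-0.6],0,1],[[0.09,0.3,-0.53],0,1],[[0.2,0.6,0],0,1],[[0.2,0.6,0],0,1],[[0.2,0.6,0],0,1],[[0.1,0.3,0],0,1],[[0,0,0],0,1],[[0,0,0],0,1]]'
python3 - <<'E'
from h import *
p=eyes.read_camera("wrist"); cv2.imwrite("pics/w3.png",p["pixels"][:,:,::-1])
go(609,187,29)
for d in eyes.cut_out("setting_stand",p)[:1]: print(d["score"],fitstand(d["mask"],p,[602,183]))
E
```

```text
t: 7.4
eef_pos: [608.6, 185.5, 114.5]
tcp_rot: [-3.141, -0.0, 2.755]
ft_force: [-0.2, -0.3, -1.9]
opening: 0.579
grip_force: 30.0
at [608.7 185.3 114.5] yaw 157.84 t 7.45 open 0.579 grip 29.999471185728908 shift units [0.006 0.027 1.425] turn units 0.0
0.97 (array([608.6, 187.4]), np.float64(3864.1))
```

View pics/w3.png

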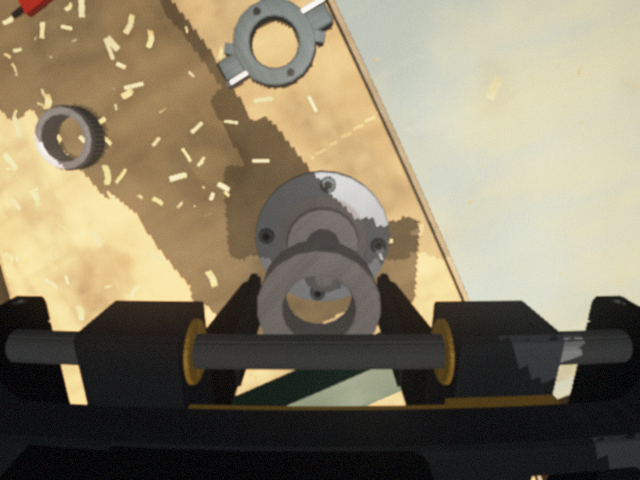

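The ring at (295, 319) is in line with the stand's foot, whose centre is at column 323. I'll shift slightly and lower.

```bash
python3 -m inch '[[[0,0.03,0],0,1],[[0,0,0.2],0,1],[[0,0,0.3],0,1],[[0,0,0.3],0,1],[[0,0,0.3],0,1],[[0,0,0.2],0,1],[[0,0,0.06],0,1],[[0,0,0.03],0,1],[[0,0,0],0,1],[[0,0,0],0,1]]'
python3 - <<'E'
from h import *
go(609,187,29);print(env.state()["ft_force"])
E
```

```text
t: 8.75
eef_pos: [609.6, 188.2, 31.5]
tcp_rot: [3.141, 0.001, 2.756]
ft_force: [-0.7, 0.4, -1.7]
opening: 0.575
grip_force: 30.0
at [609.6 188.2  31.5] yaw 157.9 t 8.75 open 0.575 grip 29.999520471319556 shift units [ 0.001 -0.023  0.042] turn units 0.0
[-0.71247279  0.3917796  -1.73709387]
```

```bash
python3 -m inch '[[[0,0,0.03],0,1],[[0,0,0.02],0,1],[[0,0,0],0,0.2],[[0,0,0],0,-0.2],[[0,0,0],0,-1],[[0,0,0],0,-1],[[0,0,-0.3],0,-1],[[0,0,-0.6],0.5,-1],[[0,0,-0.6],1,-1],[[0,0,-0.2],1,-1]]'
python3 - <<'E'
from h import *
go(472.5,208.5,70,96.8)
p=eyes.read_camera("scene"); cv2.imwrite("pics/s2.png",cv2.resize(p["pixels"][250:430,80:320,::-1],None,fx=3,fy=3,interpolation=cv2.INTER_CUBIC))
E
```

```text
t: 10.0
eef_pos: [610.2, 188.4, 133.8]
tcp_rot: [3.138, 0.003, 2.535]
ft_force: [-0.5, 0.1, -0.4]
opening: 1.003
grip_force: 0.0
at [610.2 188.4 133.8] yaw 145.23 t 10.0 open 1.003 grip 0.0 shift units [ 2.077 -1.034  1.063] turn units 9.69
```

View pics/s2.png

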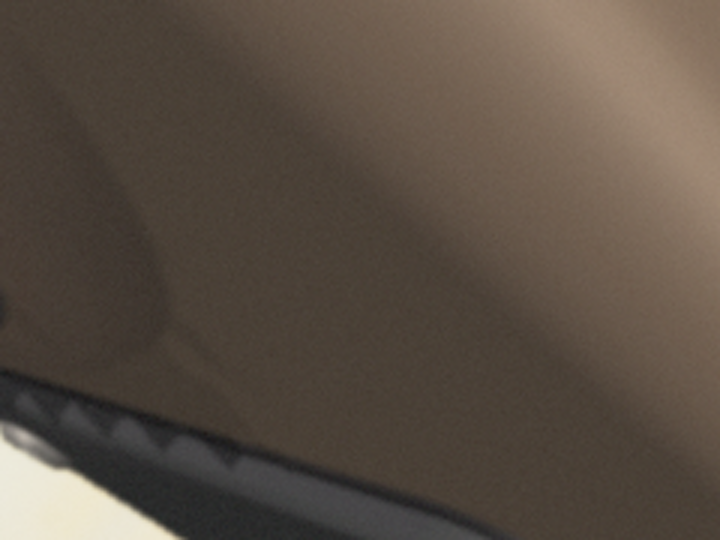

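```bash
python3 -m inch '[[[0.15,-0.185,0],0.97,-1],[[0.15,-0.185,0],0.97,-1],[[0.15,-0.185,0],0.97,-1],[[0.15,-0.185,0.1],0.97,-1],[[0.15,-0.185,0.1],0.97,-1],[[0.15,-0.185,0.1],0.97,-1],[[0.15,-0.185,0.2],0.97,-1],[[0.15,-0.185,0.2],0.97,-1],[[0.15,-0.185,0.2],0.97,-1],[[0.15,-0.185,0.1],0.97,-1]]'
python3 - <<'E'
from h import *
p=eyes.read_camera("wrist"); cv2.imwrite("pics/w4.png",p["pixels"][:,:,::-1])
v=[472.5,208.5,1.69]
for d in eyes.cut_out("cutter_a",p)[:1]:
    v,r=fit(d["mask"],p,12,28,v,0,True); print(d["score"],d["centre"],v,r)
go(v[0],v[1],4,np.degrees(v[2]))
E
```

```text
t: 11.3
eef_pos: [470.7, 201.5, 69.9]
tcp_rot: [-3.141, -0.0, 1.69]
ft_force: [0.3, 0.0, 0.4]
opening: 1.003
grip_force: 0.0
0.95 [264.4, 330.0] [471.609 208.084   1.701] 350.0
at [470.1 201.7  69.9] yaw 96.96 t 11.4 open 0.999 grip 0.0 shift units [0.103 0.038 1.099] turn units -0.1
```

View pics/w4.png

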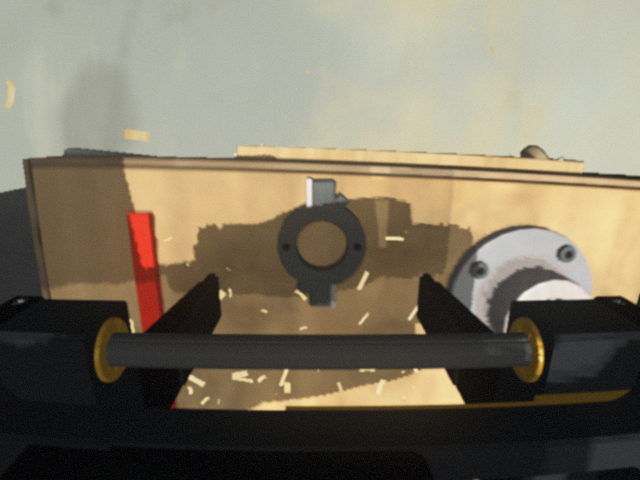

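The cutter at (246, 322) has its wings upright in the image, square to the closing line. I'll descend and grip.

```bash
python3 -m inch '[[[0.1,0.03,0.2],0,-1],[[0,0,0.4],0,-1],[[0,0,0.3],0,-1],[[0,0,0.15],0,-1],[[0,0,0.06],0,-1],[[0,0,0],0,0.1],[[0,0,0],0,0.5],[[0,0,0],0,1],[[0,0,0],0,1],[[0,0,0],0,1]]'
python3 - <<'E'
from h import *
go(609,187,114)
E
```

```text
t: 12.65
eef_pos: [472.5, 207.6, 3.6]
tcp_rot: [3.141, -0.0, 1.691]
ft_force: [-0.0, 0.0, 2.7]
opening: 0.583
grip_force: 30.0
at [472.5 207.6   3.6] yaw 96.9 t 12.65 open 0.583 grip 30.001652240753174 shift units [-0.614  2.218 -1.84 ] turn units 0.0
```

```bash
python3 -m inch '[[[0,0,-0.3],0,1],[[0,0,-0.6],0,1],[[0,0,-0.6],0,1],[[0,0,-0.4],0,1],[[-0.11,0.4,0],0,1],[[-0.15,0.55,0],0,1],[[-0.15,0.55,0],0,1],[[-0.13,0.45,0],0,1],[[-0.07,0.27,0],0,1],[[0,0,0],0,1]]'
python3 - <<'E'
from h import *
p=eyes.read_camera("wrist"); cv2.imwrite("pics/w5.png",p["pixels"][:,:,::-1])
go(609,187,48)
E
```

```text
t: 13.9
eef_pos: [609.3, 186.9, 116.8]
tcp_rot: [-3.141, -0.0, 1.691]
ft_force: [-0.0, 0.3, -0.7]
opening: 0.581
grip_force: 30.0
at [608.5 187.1 116.9] yaw 96.88 t 13.95 open 0.59 grip 29.999683499336243 shift units [-0.002  0.009  1.148] turn units 0.0
```

View pics/w5.png

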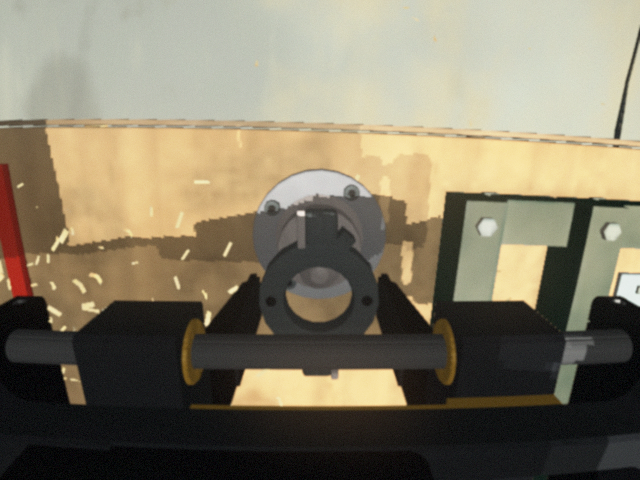

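The post tip and ring_20 show through the cutter's bore at about (280, 319), so it is aligned. Lowering.

```bash
python3 -m inch '[[[0,0,0.2],0,1],[[0,0,0.3],0,1],[[0,0,0.3],0,1],[[0,0,0.2],0,1],[[0,0,0.1],0,1],[[0,0,0.03],0,1],[[0,0,0.02],0,1],[[0,0,0],0,1],[[0,0,0],0,1],[[0,0,0],0,1]]'; python3 -c "
from h import *
go(609,187,48)"
```

```text
t: 15.2
eef_pos: [609.1, 187.2, 48.7]
tcp_rot: [3.141, -0.0, 1.691]
ft_force: [-0.5, 0.5, -1.5]
opening: 0.582
grip_force: 30.0
at [609.1 187.2  48.7] yaw 96.9 t 15.2 open 0.582 grip 29.999888688325882 shift units [-0.004 -0.002  0.011] turn units 0.0
```

```bash
python3 -m inch '[[[0,0,0.015],0,1],[[0,0,0],0,0.2],[[0,0,0],0,-0.2],[[0,0,0],0,-1],[[0,0,0],0,-1],[[0,0,-0.3],0,-1],[[0,0,-0.6],0,-1],[[0,0,-0.6],0,-1],[[-0.4,-0.15,0],0,-1],[[-0.8,-0.3,0],0,-1]]'; python3 -m inch '[[[-0.9,-0.33,0],0,-1],[[-0.9,-0.33,0],0,-1],[[-0.9,-0.33,0],0,-1],[[-0.9,-0.33,0],0,-1],[[-0.9,-0.33,0],0,-1],[[-0.9,-0.33,0],0,-1],[[-0.9,-0.33,0],0,-1],[[-0.9,-0.33,0],0,-1],[[-0.7,-0.26,0.1],0,-1],[[-0.3,-0.1,0.1],0,-1]]'
python3 - <<'E'
from h import *
p=eyes.read_camera("wrist"); cv2.imwrite("pics/w6.png",p["pixels"][:,:,::-1])
go(469.5,-400,70)
for d in eyes.cut_out("ring_12",p)[:3]:
    x0=back(d["centre"],6,p); print(d["score"],d["centre"],[fit(d["mask"],p,h,28,x0) for h in (12,20)])
q=eyes.read_camera("scene"); cv2.imwrite("pics/s3.png",cv2.resize(q["pixels"][260:380,100:260,::-1],None,fx=5,fy=5,interpolation=cv2.INTER_CUBIC))
E
```

```text
t: 16.45
eef_pos: [590.4, 112.1, 138.1]
tcp_rot: [3.14, -0.0, 1.693]
ft_force: [0.2, -1.1, 0.5]
opening: 0.999
grip_force: 0.0
t: 17.7
eef_pos: [469.5, -399.8, 125.1]
tcp_rot: [-3.141, -0.0, 1.689]
ft_force: [-0.3, 0.3, 0.0]
opening: 0.998
grip_force: 0.0
at [ 469.4 -400.4  124.3] yaw 96.74 t 17.75 open 1.0 grip 0.0 shift units [0.007 0.002 0.905] turn units 0.0
0.97 [7.4, 211.6] [(array([ 374.968, -230.768]), np.float64(3.3)), (array([ 375.241, -230.74 ]), np.float64(3.9))]
0.91 [34.7, 358.1] [(array([ 476.686, -242.664]), np.float64(1165.6)), (array([ 476.413, -242.785]), np.float64(1146.6))]
0.57 [251.7, 314.5] [(array([ 468.269, -401.124]), np.float64(92.9)), (array([ 468.218, -399.738]), np.float64(363.9))]
```

View pics/s3.png

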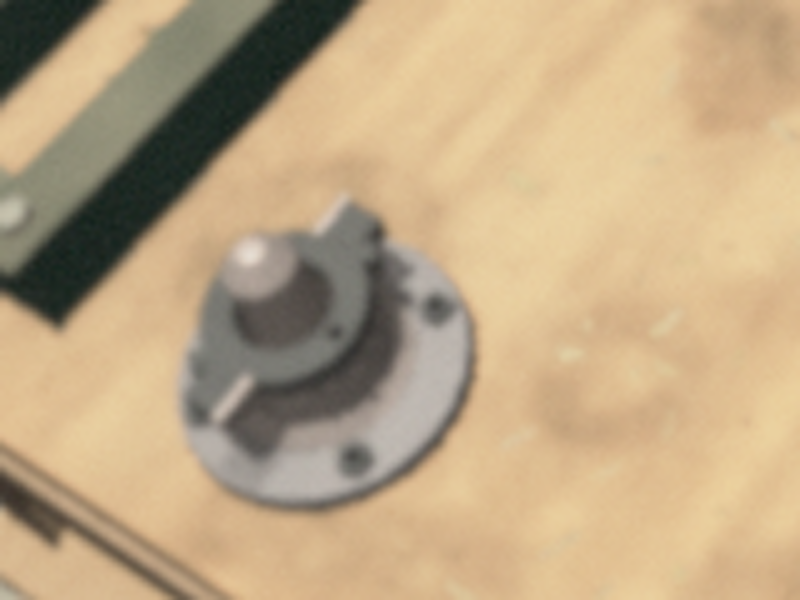

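The cutter sits flat over ring_20 with the post through its bore. The close-range fit confirms 12 mm for the ring below the gripper. Descending to grip it.

```bash
python3 -m inch '[[[0,-0.01,0.4],0,-1],[[0,0,0.6],0,-1],[[0,0,0.5],0,-1],[[0,0,0.3],0,-1],[[0,0,0.15],0,-1],[[0,0,0.05],0,0],[[0,0,0],0,0.5],[[0,0,0],0,1],[[0,0,0],0,1],[[0,0,0],0,1]]'
python3 -c "
from h import *
go(609,187,136)"
```

```text
t: 19.1
eef_pos: [470.6, -397.8, 5.9]
tcp_rot: [3.141, 0.0, 1.691]
ft_force: [-1.5, -0.2, 3.6]
opening: 0.58
grip_force: 30.0
at [ 470.6 -397.8    5.9] yaw 96.9 t 19.1 open 0.58 grip 30.002691603731364 shift units [ 9.399  3.46  -2.168] turn units 0.0
```

```bash
python3 -m inch '[[[0,0,-0.3],0,1],[[0,0,-0.6],0,1],[[0,0,-0.6],0,1],[[0.4,0.15,-0.5],0,1],[[0.8,0.3,-0.1],0,1],[[0.9,0.33,0],0,1],[[0.9,0.33,0],0,1],[[0.9,0.33,0],0,1],[[0.9,0.33,0],0,1],[[0.9,0.33,0],0,1]]'; python3 -m inch '[[[0.9,0.33,0],0,1],[[0.9,0.33,0],0,1],[[0.9,0.33,0],0,1],[[0.8,0.3,0],0,1],[[0.6,0.23,0],0,1],[[0.4,0.15,0],0,1],[[0.05,0,0],0,1],[[0,0,0],0,1],[[0,0,0],0,1],[[0,0,0],0,1]]'
python3 - <<'E'
from h import *
p=eyes.read_camera("wrist"); cv2.imwrite("pics/w7.png",p["pixels"][:,:,::-1])
go(609,187,62)
for d in eyes.cut_out("ring_12",p)[:2]:
    print(d["score"],d["centre"],fit(d["mask"],p,12,28,[609,187],env.state()["eef_pos"][2]-5.9))
E
```

```text
t: 20.35
eef_pos: [555.0, -41.2, 132.8]
tcp_rot: [3.14, 0.0, 1.691]
ft_force: [1.1, -0.3, -1.5]
opening: 0.581
grip_force: 30.0
t: 21.6
eef_pos: [621.4, 239.2, 131.8]
tcp_rot: [3.142, -0.0, 1.69]
ft_force: [0.3, 0.3, -0.9]
opening: 0.583
grip_force: 30.0
at [621.4 239.4 131.7] yaw 96.85 t 21.65 open 0.58 grip 29.99951373785734 shift units [-0.842 -0.309  1.162] turn units 0.0
0.77 [274.0, 317.4] (array([621.349, 235.823]), np.float64(1948.4))
0.66 [288.8, 324.2] (array([700.5,  93. ]), np.float64(165.1))
```

View pics/w7.png

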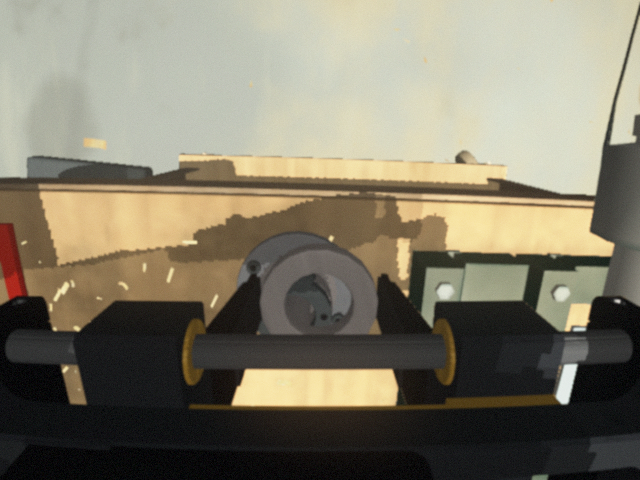

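I overshot by about 50 mm, with the stand at (265, 295) in the view. The ring sits about 3 mm off along tool x in the grip, so I'll correct for both.

```bash
python3 -m inch '[[[-0.2,-0.08,0],0,1],[[-0.3,-0.1,0],0,1],[[-0.2,-0.08,0],0,1],[[-0.095,-0.045,0],0,1],[[0,0,0.1],0,1],[[0,0,0],0,1],[[0,0,0],0,1],[[0,0,0],0,1],[[0,0,0],0,1],[[0,0,0],0,1]]'
python3 - <<'E'
from h import *
go(609,189.7,62)
p=eyes.read_camera("wrist")
z=env.state()["eef_pos"][2]-5.9
for d in eyes.cut_out("ring_12",p)[:2]:
    m=d["mask"]; print(d["score"],d["centre"],fit(m,p,12,28,[609,187],z))
E
```

```text
t: 22.95
eef_pos: [608.9, 190.6, 125.6]
tcp_rot: [3.141, -0.0, 1.691]
ft_force: [-0.1, 0.5, -0.8]
opening: 0.581
grip_force: 30.0
at [608.9 190.6 125.6] yaw 96.9 t 22.95 open 0.581 grip 29.999593421816826 shift units [-0.015 -0.     1.06 ] turn units 0.0
0.86 [271.9, 316.2] (array([608.554, 187.503]), np.float64(1928.9))
0.57 [220.9, 347.3] (array([756.75,   4.  ]), np.float64(75.2))
```

Ring centre is now at (608.6, 187.5). Lowering.

```bash
python3 -m inch '[[[-0.01,0,0.2],0,1],[[0,0,0.3],0,1],[[0,0,0.3],0,1],[[0,0,0.15],0,1],[[0,0,0.07],0,1],[[0,0,0.03],0,1],[[0,0,0.01],0,1],[[0,0,0],0,1],[[0,0,0],0,1],[[0,0,0],0,1]]'; python3 -c "
from h import *
go(609,187,62)"
```

```text
t: 24.3
eef_pos: [609.0, 189.9, 62.1]
tcp_rot: [3.141, -0.0, 1.691]
ft_force: [-0.2, -0.5, -0.9]
opening: 0.583
grip_force: 30.0
at [609.  189.9  62.1] yaw 96.9 t 24.3 open 0.583 grip 29.999343222007155 shift units [-0.049 -0.006  0.002] turn units 0.0
```

```bash
python3 -m inch '[[[0,0,0.01],0,1],[[0,0,0],0,0.2],[[0,0,0],0,-0.2],[[0,0,0],0,-1],[[0,0,0],0,-1],[[0,0,-0.3],0,-1],[[0,0,-0.6],0,-1],[[0,0,-0.6],0,-1],[[-0.4,-0.03,0],0,-1],[[-0.8,-0.07,0],0,-1]]'; python3 -m inch '[[[-0.9,-0.07,0],0,-1],[[-0.9,-0.08,0],0,-1],[[-0.9,-0.08,0],0,-1],[[-0.9,-0.08,0],0,-1],[[-0.9,-0.08,0],0,-1],[[-0.9,-0.08,0],0,-1],[[-0.6,-0.06,0],0,-1],[[-0.2,0,0],1,-1],[[0,0,0],1,-1],[[0,0,0],1,-1]]'
python3 - <<'E'
from h import *
p=eyes.read_camera("wrist")
v=[624.5,-255.5,1.03]
for d in eyes.cut_out("cutter_b",p)[:2]:
    v,r=fit(d["mask"],p,12,28,v[:2],0,True); print(d["score"],d["centre"],v,r)
go(624.5,-255.5,70,59)
q=eyes.read_camera("scene"); cv2.imwrite("pics/s4.png",cv2.resize(q["pixels"][260:380,100:260,::-1],None,fx=5,fy=5,interpolation=cv2.INTER_CUBIC))
E
```

```text
t: 25.55
eef_pos: [611.8, 118.2, 153.1]
tcp_rot: [3.139, -0.0, 1.694]
ft_force: [0.5, -0.8, 0.3]
opening: 0.995
grip_force: 0.0
t: 26.8
eef_pos: [624.8, -255.8, 152.5]
tcp_rot: [3.141, 0.0, 1.426]
ft_force: [-0.2, 0.3, 0.1]
opening: 0.999
grip_force: 0.0
0.84 [216.0, 330.1] [ 623.4   -255.433    1.056] 132.2
at [ 624.8 -255.6  152.5] yaw 81.83 t 26.9 open 1.001 grip 0.0 shift units [ 0.    -0.006  1.374] turn units 4.57
```

View pics/s4.png

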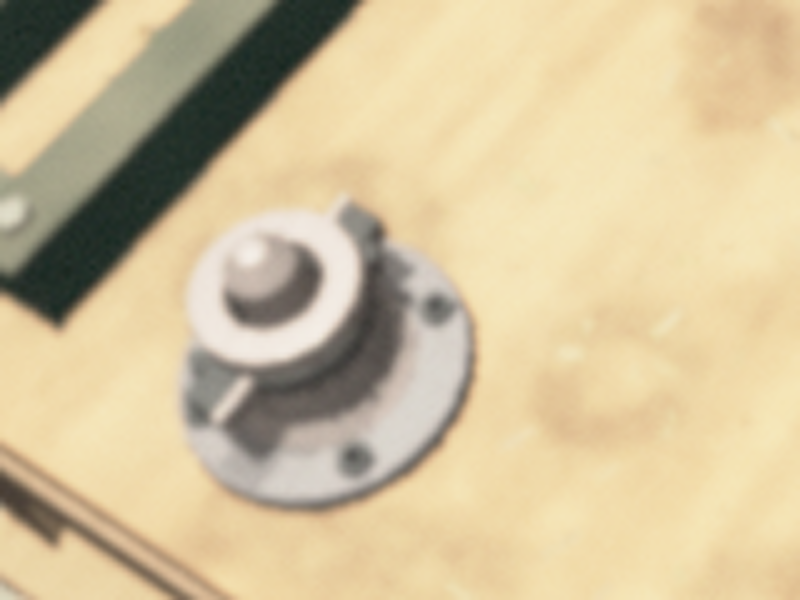

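ring_12 lies flat on the first cutter with the post centred in its bore. Next is cutter_b.

```bash
python3 -m inch '[[[0,0,0.2],0.9,-1],[[0,0,0.3],0.9,-1],[[0,0,0.4],0.9,-1],[[0,0,0.4],0.9,-1],[[0,0,0.1],0.8,-1],[[0,0,0],0,-1],[[0,0,0],0,-1],[[0,0,0],0,-1],[[0,0,0],0,-1],[[0,0,0],0,-1]]'
python3 - <<'E'
from h import *
p=eyes.read_camera("wrist"); cv2.imwrite("pics/w8.png",p["pixels"][:,:,::-1])
v=[624,-255.5,1.04]
for d in eyes.cut_out("cutter_b",p)[:1]:
    v,r=fit(d["mask"],p,12,28,v[:2],0,True); print(d["score"],d["centre"],v,r)
go(v[0],v[1],4,np.degrees(v[2]))
E
```

```text
t: 28.2
eef_pos: [624.8, -255.4, 67.5]
tcp_rot: [3.141, -0.0, 1.046]
ft_force: [0.4, 0.6, -0.0]
opening: 0.997
grip_force: 0.0
0.88 [236.8, 325.4] [ 623.663 -255.88     1.056] 338.0
at [ 624.7 -255.4   67.4] yaw 59.9 t 28.3 open 1.0 grip 0.0 shift units [-0.015 -0.012  1.056] turn units -0.12
```

View pics/w8.png

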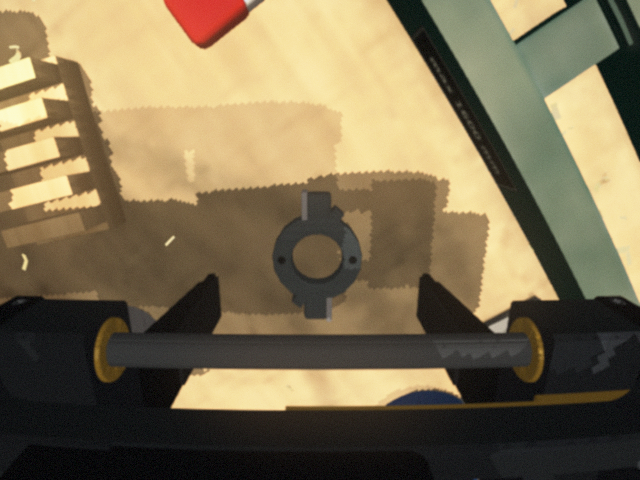

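The cutter at (257, 318) has its wings square to the fingers. Before descending I'll check the green rail's height against the gripper body.

```bash
python3 - <<'E'
from h import *
s=eyes.read_camera("scene");t=eyes.read_camera("top")
for z in(0,20,40,60,80): print(z,back([162,174],z,t).round(),back([325,112],z,s).round(), proj([(721,-268,z)],t)[0].round())
E
```

```text
0 [711. 228.   0.] [702. 230.   0.] [364. 153.]
20 [705. 223.  20.] [688. 232.  20.] [365. 151.]
40 [699. 219.  40.] [674. 234.  40.] [366. 149.]
60 [693. 214.  60.] [660. 236.  60.] [367. 146.]
80 [688. 210.  80.] [645. 238.  80.] [367. 144.]
```

The rail stands at x of about 705 and is low (about 30 mm), while the body stays above 82 mm, so it is safe.

```bash
python3 -m inch '[[[-0.01,-0.01,0.2],-0.1,-1],[[0,0,0.4],0,-1],[[0,0,0.3],0,-1],[[0,0,0.1],0,-1],[[0,0,0.04],0,-1],[[0,0,0],0,0.1],[[0,0,0],0,0.5],[[0,0,0],0,1],[[0,0,0],0,1],[[0,0,0],0,1]]'
python3 -c "
from h import *
go(609,187,136,6.9)"
```

```text
t: 29.65
eef_pos: [624.0, -255.6, 5.1]
tcp_rot: [3.141, -0.0, 1.054]
ft_force: [-0.8, 0.2, 1.1]
opening: 0.584
grip_force: 30.0
at [ 624.  -255.6    5.1] yaw 60.4 t 29.65 open 0.584 grip 30.00193253159523 shift units [ 6.291 -3.861 -2.182] turn units 10.7
```

```bash
python3 -m inch '[[[0,0,-0.3],0,1],[[0,0,-0.6],0,1],[[0,0,-0.6],0,1],[[0.2,-0.1,-0.5],0,1],[[0.5,-0.3,-0.17],0,1],[[0.8,-0.5,0],0,1],[[0.8,-0.5,0],0,1],[[0.8,-0.5,0],0,1],[[0.8,-0.5,0],0,1],[[0.8,-0.5,0],0,1]]'; python3 -m inch '[[[0.8,-0.5,0],0,1],[[0.5,-0.3,0],0,1],[[0.29,-0.16,0],0.6,1],[[0,0,0],1,1],[[0,0,0],1,1],[[0,0,0],1,1],[[0,0,0],1,1],[[0,0,0],1,1],[[0,0,0],1,1],[[0,0,0],1,1]]'
python3 -c "
from h import *
go(609,187,136,7)"
```

```text
t: 30.9
eef_pos: [611.8, 77.3, 136.5]
tcp_rot: [3.141, -0.001, 1.054]
ft_force: [0.4, -0.1, -0.9]
opening: 0.587
grip_force: 30.0
t: 32.15
eef_pos: [609.0, 186.9, 136.3]
tcp_rot: [3.142, -0.001, 0.388]
ft_force: [-0.3, 0.2, -0.2]
opening: 0.585
grip_force: 30.0
at [609.  186.9 136.3] yaw 22.23 t 32.15 open 0.585 grip 29.99795839190483 shift units [ 0.001 -0.001  0.006] turn units 3.05
```

```bash
python3 -m inch '[[[0,0,0.1],0.8,1],[[0,0,0.15],0.8,1],[[0,0,0],0.8,1],[[0,0,0],0.6,1],[[0,0,0],0,1],[[0,0,0],0,1],[[0,0,0],0,1],[[0,0,0],0,1],[[0,0,0],0,1],[[0,0,0],0,1]]'
python3 - <<'E'
from h import *
go(609,187,73,7)
p=eyes.read_camera("wrist"); cv2.imwrite("pics/w9.png",p["pixels"][:,:,::-1])
z=env.state()["eef_pos"][2]-5.1
for d in eyes.cut_out("cutter_b",p)[:1]: print(d["score"],d["centre"],fit(d["mask"],p,12,28,[609,187],z,True))
E
```

```text
t: 33.4
eef_pos: [609.0, 186.9, 120.1]
tcp_rot: [-3.142, -0.0, 0.129]
ft_force: [-0.0, 0.6, -0.5]
opening: 0.583
grip_force: 30.0
at [609.  186.9 120.1] yaw 7.4 t 33.4 open 0.583 grip 29.999735355377197 shift units [ 0.    -0.001  0.785] turn units 0.08
0.75 [270.1, 318.9] (array([610.2  , 185.735,   3.285]), np.float64(2350.3))
```

View pics/w9.png

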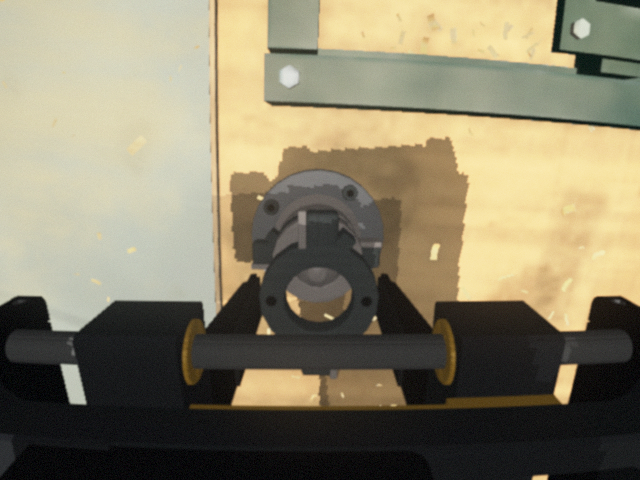

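The post lies in the bore, centred near (277, 319), and the lower cutter's wings run crosswise at (248, 262)–(248, 370). Lowering.

```bash
python3 -m inch '[[[0,0,0.15],0,1],[[0,0,0.25],0,1],[[0,0,0.2],0,1],[[0,0,0.1],0,1],[[0,0,0.05],0,1],[[0,0,0.025],0,1],[[0,0,0],0,1],[[0,0,0],0,1],[[0,0,0],0,1],[[0,0,0],0,1]]'; python3 -c "
from h import *
go(609,187,73)"
```

```text
t: 34.75
eef_pos: [609.0, 186.9, 73.7]
tcp_rot: [-3.141, -0.0, 0.129]
ft_force: [-0.3, 0.2, -1.7]
opening: 0.581
grip_force: 30.0
at [609.  186.9  73.7] yaw 7.4 t 34.75 open 0.581 grip 29.999684393405914 shift units [-0.    -0.001  0.012] turn units 0.0
```

```bash
python3 -m inch '[[[0,0,0.015],0,1],[[0,0,0],0,0.2],[[0,0,0],0,-0.2],[[0,0,0],0,-1],[[0,0,0],0,-1],[[0,0,-0.3],0,-1],[[0,0,-0.6],0,-1],[[-0.3,0.2,-0.5],0,-1],[[-0.6,0.5,0],0,-1],[[-0.7,0.6,0],0,-1]]'; python3 -m inch '[[[-0.6,0.5,0],0,-1],[[-0.37,0.21,0.2],0,-1],[[0,0,0.5],0,-1],[[0,0,0.4],0,-1],[[0,0,0.3],0,-1],[[0,0,0],0,-1],[[0,0,0],0,-1],[[0,0,0],0,-1],[[0,0,0],0,-1],[[0,0,0],0,-1]]'
python3 - <<'E'
from h import *
p=eyes.read_camera("wrist")
v=[471.5,47.5]
for d in eyes.cut_out("collar",p)[:2]: 
    v,r=fit(d["mask"],p,20,22.5,[471.5,47.5]);print(d["score"],d["centre"],v,r)
go(*v,5)
q=eyes.read_camera("scene"); cv2.imwrite("pics/s5.png",np.hstack([cv2.resize(q["pixels"][270:370,110:210,::-1],None,fx=4,fy=4,interpolation=cv2.INTER_CUBIC),cv2.resize(p["pixels"][150:350,220:420,::-1],(400,400))]))
E
```

```text
t: 36.0
eef_pos: [523.3, 96.6, 158.2]
tcp_rot: [3.141, -0.002, 0.13]
ft_force: [0.4, -1.6, -0.6]
opening: 0.998
grip_force: 0.0
t: 37.25
eef_pos: [471.7, 47.5, 73.0]
tcp_rot: [3.142, -0.001, 0.129]
ft_force: [0.3, 0.6, -0.3]
opening: 1.004
grip_force: 0.0
0.58 [273.6, 308.0] [470.878  47.517] 125.4
at [471.6  47.5  72.9] yaw 7.4 t 37.35 open 0.997 grip 0.0 shift units [-0.013 -0.002  1.131] turn units 0.0
```

View pics/s5.png

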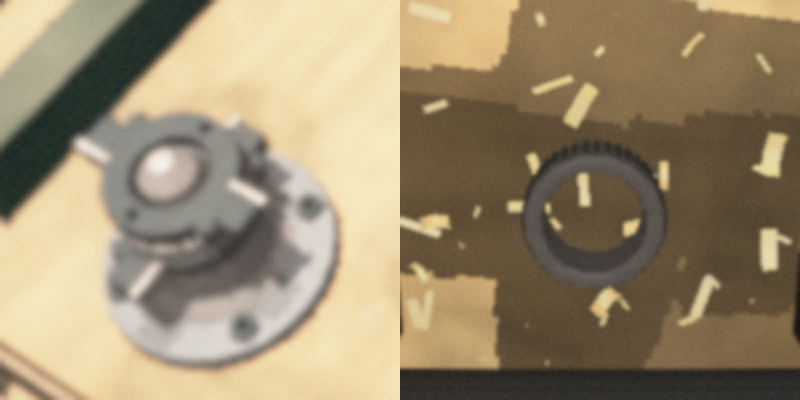

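The stack is in order: the upper cutter is flat with its wings crosswise to the lower one. The collar is centred under the gripper. I've now viewed 16 pictures, two over the limit of 14, so from here I'll work from numbers alone.

```bash
python3 -m inch '[[[-0.01,0,0.2],0,-1],[[0,0,0.4],0,-1],[[0,0,0.3],0,-1],[[0,0,0.15],0,-1],[[0,0,0.06],0,-1],[[0,0,0],0,0.2],[[0,0,0],0,0.6],[[0,0,0],0,1],[[0,0,0],0,1],[[0,0,0],0,1]]'
python3 -c "
from h import *
go(609,187,125)"
```

```text
t: 38.65
eef_pos: [471.1, 47.4, 6.2]
tcp_rot: [-3.142, -0.0, 0.129]
ft_force: [-0.2, 0.0, 0.6]
opening: 0.534
grip_force: 0.0
at [471.1  47.4   6.2] yaw 7.4 t 38.65 open 0.534 grip 0.0 shift units [ 2.579 -2.012 -1.979] turn units 0.0
```

Still closing, so I'll hold for the grip and then lift 20 mm to check.

```bash
python3 -m inch '[[[0,0,0],0,1],[[0,0,0],0,1],[[0,0,0],0,1],[[0,0,-0.3],0,1],[[0,0,-0.6],0,1],[[0,0,-0.6],0,1],[[0,0,-0.5],0,1],[[0.3,-0.23,0],0,1],[[0.6,-0.47,0],0,1],[[0.7,-0.55,0],0,1]]'
python3 -c "
from h import *
go(609,187,125)"
```

```text
t: 39.9
eef_pos: [557.3, 134.8, 126.3]
tcp_rot: [3.142, 0.0, 0.128]
ft_force: [1.2, -0.2, -1.4]
opening: 0.451
grip_force: 30.0
at [557.3 134.8 126.3] yaw 7.34 t 39.9 open 0.451 grip 29.999266052618623 shift units [ 0.967 -0.753  0.022] turn units 0.0
```

```bash
python3 -m inch '[[[0.5,-0.4,0],0,1],[[0.3,-0.25,0],0,1],[[0.18,-0.11,0],0,1],[[0,0,0],0,1],[[0,0,0],0,1],[[0,0,0],0,1],[[0,0,0],0,1],[[0,0,0],0,1],[[0,0,0],0,1],[[0,0,0],0,1]]'
python3 - <<'E'
from h import *
go(609,187,86.2)
p=eyes.read_camera("wrist"); z=env.state()["eef_pos"][2]-6.2
for d in eyes.cut_out("collar",p)[:1]: print(d["score"],d["centre"],fit(d["mask"],p,20,22.5,[609,187],z))
q=eyes.read_camera("scene")
E
```

```text
t: 41.15
eef_pos: [609.0, 186.9, 126.1]
tcp_rot: [-3.142, 0.0, 0.129]
ft_force: [0.2, -0.2, -0.3]
opening: 0.453
grip_force: 30.0
at [609.  186.9 126.1] yaw 7.4 t 41.15 open 0.453 grip 29.99976122751832 shift units [ 0.001 -0.001  0.665] turn units 0.0
0.67 [274.0, 321.2] (array([609.468, 186.198]), np.float64(1322.4))
```

```bash
python3 -m inch '[[[0,0,0.12],0,1],[[0,0,0.2],0,1],[[0,0,0.15],0,1],[[0,0,0.1],0,1],[[0,0,0.05],0,1],[[0,0,0.03],0,1],[[0,0,0],0,1],[[0,0,0],0,1],[[0,0,0],0,1],[[0,0,0],0,1]]'; python3 -c "
from h import *
go(609,187,86)"
```

```text
t: 42.55
eef_pos: [609.0, 186.9, 87.3]
tcp_rot: [-3.142, -0.0, 0.129]
ft_force: [0.1, -0.1, -0.4]
opening: 0.452
grip_force: 30.0
at [609.  186.9  87.3] yaw 7.4 t 42.55 open 0.452 grip 29.999590180814266 shift units [-0.    -0.002  0.021] turn units 0.0
```

```bash
python3 -m inch '[[[0,0,0.015],0,1],[[0,0,0.005],0,1],[[0,0,0],0,0.3],[[0,0,0],0,0],[[0,0,0],0,-1],[[0,0,0],0,-1],[[0,0,-0.3],0,-1],[[0,0,-0.6],0,-1],[[0,0,-0.6],0,-1],[[-0.5,0.5,0],0,-1]]'; python3 -m inch '[[[-0.6,0.6,0],0,-1],[[-0.6,0.6,0],0,-1],[[-0.6,0.8,0],0,-1],[[-0.6,0.8,0],0,-1],[[0,0.8,0],0,-1],[[0,0.8,0],0,-1],[[0,0.6,0],0,-1],[[0,0.3,0],0,-1],[[0,0,0],0,-1],[[0,0,0],0,-1]]'
python3 - <<'E'
from h import *
print(env.state()["eef_pos"])
for n in("scene","top"):
    p=eyes.read_camera(n)
    for k,h,r,z in(("collar",20,22.5,80),("cutter_a",12,28,68)):
        for d in eyes.cut_out(k,p)[:2]:
            if np.hypot(*(back(d["centre"],z,p)[:2]-[609,187]))>50: continue
            print(n,k,d["score"],[(zz,*fit(d["mask"],p,h,r,[609,187],zz,k!="collar")) for zz in((80,90,72) if k=="collar" else (z,))])
    for k,a in(("ring_30",(476,-246)),("comb_piece",(516,-124)),("cutter_blue",(615,-424))):
        print(n,k,[back(d["centre"],0,p)[:2].round() for d in eyes.spot_point(k,p)[:4]])
E
```

```text
t: 43.8
eef_pos: [584.9, 154.3, 179.7]
tcp_rot: [-3.141, -0.007, 0.131]
ft_force: [-0.0, -1.1, -0.4]
opening: 0.997
grip_force: 0.0
t: 45.05
eef_pos: [481.0, -179.5, 176.1]
tcp_rot: [-3.141, 0.0, 0.13]
ft_force: [-0.3, 0.6, -0.2]
opening: 1.001
grip_force: 0.0
[ 481.03071379 -179.46702524  176.07656308]
scene collar 0.67 [(80, array([610.918, 187.237]), np.float64(47.2)), (90, array([604.108, 188.603]), np.float64(63.0)), (72, array([616.001, 186.074]), np.float64(35.3))]
scene cutter_a 0.87 [(68, array([592.912, 195.642,   1.641]), np.float64(949.3))]
scene cutter_a 0.81 [(68, array([607.964, 187.444,   3.294]), np.float64(624.6))]
scene ring_30 [array([ 477., -244.]), array([619., 187.]), array([637., 174.])]
scene comb_piece [array([ 516., -119.])]
scene cutter_blue []
top collar 0.47 [(80, array([607.631, 188.   ]), np.float64(4.1)), (90, array([605.738, 186.104]), np.float64(5.7)), (72, array([609.934, 189.587]), np.float64(4.2))]
top cutter_a 0.59 [(68, array([600.728, 185.928,   1.72 ]), np.float64(439.5))]
top cutter_a 0.49 [(68, array([605.635, 183.576,   3.251]), np.float64(290.2))]
top ring_30 [array([ 383., -230.]), array([609., 187.])]
top comb_piece [array([595., 180.])]
top cutter_blue [array([ 620., -425.])]
```

The collar fits at z = 80 on the post axis, and the wings are about 90° apart. Ring_30 and the blue head read as before, and the comb is within a few mm in the scene view. Handing in.

```bash
python3 -c "
from cell import env
print(env.job_done())"
```

```text
the job is handed in; nothing more can be done
None
```

The cutter set is on the post in the order asked (20 mm ring, cutter, 12 mm ring, second cutter with wings about 90° to the first, collar on top) and handed in at about 45 s; the collar's seating was checked by numbers only, as I had viewed 16 pictures, two over the limit of 14.

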